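# Which collecting tin took the most?

## Robot

A 6-joint arm with a two-finger parallel gripper is mounted at the origin on the work surface. World frame = base frame: x ahead of the robot, y to its left, z up, the work surface at z = 0. Lengths are in m, angles in degrees, forces in N, time in s.
With the tool pointing down it reaches from about 0.35 to 0.975 m from the base axis. Payload 4.9 kg.
Tool frame: the origin (TCP) lies midway between the tips of the shut fingers; the grasp point (between the pads) lies 19 mm behind it; z points along the fingers, y is the direction in which the jaws open and shut (so a half turn about z gives the same grasp; the last joint's range is limited). The gripper opens to 85 mm and grips with 20 to 120 N. Pads are 22 mm wide; open, the fingers measure 114 mm over their backs; the gripper's body (76 mm by 85 mm) begins 54 mm behind the grasp point. The pads swing forward as they close: fully open they stand 13 mm farther back than shut.
Start: joints at [-79.297, 3.019, 92.412, -0, 84.569, -6.818], TCP at [0.188, -0.596, 0.231] pointing down, gripper open.
Joint ranges: [-172.51, 172.51], [-57.92, 126.97], [3.15, 148.05], [-58.71, 238.71], [5.1, 150.11], [-179.66, 179.66]. Speed limits (degrees/s): [147.25, 147.25, 180, 180, 180, 180].

## Interface

Orientations are given as a 3x3 rotation matrix whose columns are the frame's x, y, z axes.
In Python, from bench import sensors, cams, job gives the robot as it stands. The module is installed in compiled form; this text tells all that it offers.
- The arm moves only by the tool move_arm, never from a script. Its argument "moves" is a list of rows, each an object of numbers: "fingers": the opening, from -1 (shut) to 1 (fully open); "tx", "ty", "tz": the shift along the tool's x, y, z in units of 0.03 m (1.0 is 0.03 m); "yaw": the turn about the tool's z in units of 0.12 rad (1.0 is 0.12 rad). A call has 1 to 8 rows; each row shifts and turns the commanded pose from where the row before left it, along the tool's axes as they then stand; what a row does not reach is not made up. A row lasts 1/12 s, in which the tool goes at most 41.7 mm and 7.16 degrees, less where a joint would pass 70% of its speed; a pose out of reach is approached as far as the arm can. A call with a number of a shift or a turn outside -1 to 1 is refused whole. A call with a gripper value outside its range is refused whole. The fingers move at their own pace and stop on an object; the grip force is fixed at half the most. Time passes only in rows, so rows that do not move let the fingers close. It gives the time, the measured TCP pose, the force and the opening at its end, in the units of the state.
- sensors.observe(): the state, without advancing time (a new reading comes with each control period).
- cams.grab_frame(name): name is "scene" or "top"; returns the picture (420x560x3 uint8, red, green, blue); there is no depth.
- cams.camera_model(name): a dict with "K" (3x3 intrinsics, pixels), "R" (3x3) and "t" (3): a world point X has camera coordinates R X + t. Camera axes: x right, y down, z forward; pixel columns grow to the right and rows downward; lengths in m; the calibration is good to about 2 mm. A picture is of the moment at which its call begins. camera_model takes no time and is no camera call.
- job.finish_job(): hands the job in, once; it reports no verdict.
The state is a dict: "t": time; "joint_positions": joint angles; "joint_velocities": joint speeds; "joint_torque": joint torques, N m; "eef_pos": TCP position; "ee_rot": TCP orientation; "wrist_force": force on the tool from outside, world axes, zero at the start; "torque": the same for the moment, N m; "gripper_width": opening from 0.0 (shut) to 1.0 (fully open).
Only numpy, scipy, OpenCV 4.12 (cv2) and the standard library are available. Lean on these libraries where they do the work, as an engineer would, in place of code of your own. Each camera call takes 0.05 s, during which the arm holds its last target. There are 200 camera calls.

## Task

Find by feel which of the three identical closed collecting tins on the bar mat is the heaviest: heft them one at a time, from the robot's left to its right, lifting each upright several centimetres clear of the mat for a moment and standing it gently back on the mat before the next, without dropping or tipping any. Then hold up the heaviest, upright and still, its underside more than 12 cm above the counter, while the other two stand on the mat, and finish while still holding it (if the last one is the heaviest, simply keep hold of it). Leave the bottle, the mug and the tub alone.

Things in the scene. Friction and masses are not known exactly. Their poses are not given: they have to be found in the camera images.
- mat: flat black rubber bar mat fixed to the counter, 150 mm (its x) by 400 mm (its y) by 4 mm thick; origin at the centre of its underside, on the counter. The tins stand on it in a row along its y axis about 125 mm apart; +y is towards the left tin
- tin_left: closed red tin, white paper band, flat steel lid with black coin slot, upright cylinder 62 mm across, 110 mm tall; origin at the centre of its underside, z up its axis. The left-hand one (robot's left, +y) of three tins that look alike. Weighs 0.16 to 0.65 kg with its hidden contents, which may shift a few mm: the heaviest (any of the three) over 0.5 kg, the other two under 0.3 kg each
- tin_mid: closed red tin, white paper band, flat steel lid with black coin slot, upright cylinder 62 mm across, 110 mm tall; origin at the centre of its underside, z up its axis. The middle one of three tins that look alike. Weighs 0.16 to 0.65 kg with its hidden contents, which may shift a few mm: the heaviest (any of the three) over 0.5 kg, the other two under 0.3 kg each
- tin_right: closed red tin, white paper band, flat steel lid with black coin slot, upright cylinder 62 mm across, 110 mm tall; origin at the centre of its underside, z up its axis. The right-hand one (robot's right, -y) of three tins that look alike. Weighs 0.16 to 0.65 kg with its hidden contents, which may shift a few mm: the heaviest (any of the three) over 0.5 kg, the other two under 0.3 kg each
- bottle: blue water bottle with a red cap, 66 mm in diameter, 210 mm tall, full; origin at the centre of its underside; a bystander at the robot's left (+y)
- mug: empty glass mug, 72 mm in diameter, 100 mm tall, handle on its own +y side; origin at the centre of its underside; a bystander beyond the mat (+x)
- tub: empty round white plastic tub, 130 mm across at the rim, 110 mm tall; origin at the centre of its underside; a bystander at the robot's right (-y)

How it is judged:
By the outcome, as a careful person would: the job done as asked, in the order asked, and still so for the second after the job is handed in, while the arm keeps its last pose, push and grip.
It also fails if it takes over 72 s, if anything falls off the work surface, if the arm or the gripper's body presses on something with over 40 N, if the wrist force passes 120 N, or if a joint passes its speed limit or range.

## Working session

There is one attempt and no reset: what is moved stays moved. The work goes in short steps, Python scripts to look and compute and a tool call to move; the robot and the scene stay as the last step left them, time stands still between calls to the robot, and variables do not carry over. Pictures are saved under pics/ and viewed, about 8 in all and at most 12, crops included, and the job is handed in when it is done.

Besides the shell and the picture viewer there is one more tool, called after "Emit:" as name(argument=value, ...) on one line, values as JSON. move_arm: Moves the arm, as the interface text tells. Its arguments: {"type":"object","properties":{"moves":{"type":"array"}},"required":["moves"]}

```bash
mkdir -p pics
python3 - <<'E'
from bench import sensors, cams
import cv2,numpy as np
for n in("scene","top"):
    f=cams.grab_frame(n);cv2.imwrite(f"pics/{n}0.png",f[:,:,::-1]);m=cams.camera_model(n);print(n,m)
print(sensors.observe())
E
```

```text
scene {'K': array([[539.53116516,   0.        , 284.81091873],
       [  0.        , 539.53116516, 212.35117348],
       [  0.        ,   0.        ,   1.        ]]), 'R': array([[-0.85076813,  0.52532432,  0.01509823],
       [ 0.40881264,  0.67958314, -0.60912969],
       [-0.33025114, -0.51205578, -0.7929269 ]]), 't': array([ 0.51325795, -0.2124709 ,  1.87143516])}
top {'K': array([[397.26731359,   0.        , 276.40137328],
       [  0.        , 397.26731359, 206.79917925],
       [  0.        ,   0.        ,   1.        ]]), 'R': array([[-0.01665362, -0.99980973,  0.01015688],
       [-0.99800927,  0.01600391, -0.06100312],
       [ 0.06082896, -0.01115258, -0.9980859 ]]), 't': array([0.00178874, 0.60238352, 1.09718944])}
{'t': 0.1, 'joint_positions': array([-7.92972225e+01,  3.05333382e+00,  9.24875853e+01, -4.09638097e-04,
        8.45676213e+01, -6.81975775e+00]), 'joint_velocities': array([-0.02709343, -0.02938963, -0.18202514,  0.06820475, -0.12603194,
        0.10070042]), 'joint_torque': array([ 1.26475356e-03, -3.94902885e+01, -3.71360707e+01, -4.71829730e-05,
        3.90198897e-03, -9.36808220e-06]), 'eef_pos': array([ 0.18804873, -0.59542755,  0.23015246]), 'ee_rot': array([[ 9.53598438e-01,  3.01081202e-01, -3.58808128e-04],
       [ 3.01081337e-01, -9.53596649e-01,  1.86010932e-03],
       [ 2.17885720e-04, -1.88182777e-03, -9.99998206e-01]]), 'wrist_force': array([-0.3180862 ,  0.48114707, -0.62253163]), 'torque': array([ 0.00453073,  0.03231071, -0.03546155]), 'gripper_width': 0.998502432164884}
```

View pics/scene0.png

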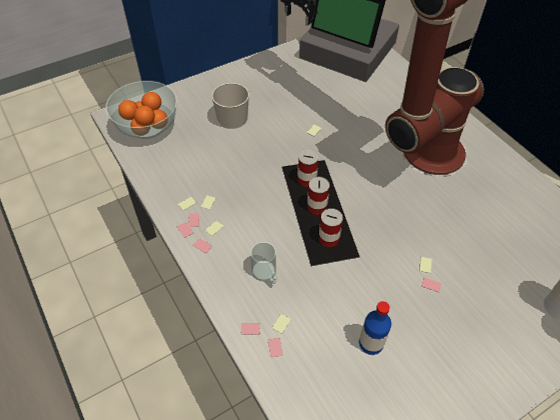

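View pics/top0.png

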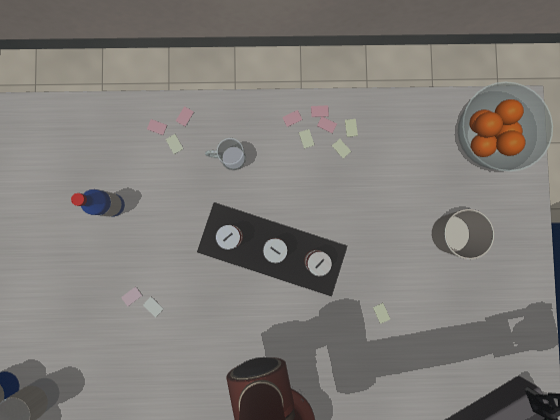

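The top view shows the three lids at about (228,237), (275,251) and (319,263) on the rotated mat. The bottle (95,202), mug (232,153) and tub (468,233) are well clear of them.

```bash
cat > h.py <<'E'
import numpy as np,cv2
from bench import sensors,cams
def ray(n,u,v,z):
    m=cams.camera_model(n);R,t=m["R"],m["t"];C=-R.T@t
    d=R.T@np.linalg.inv(m["K"])@np.array([u,v,1.]);return C+d*(z-C[2])/d[2]
def lids(n,f,box):
    x0,y0,x1,y1=box;h=cv2.cvtColor(f,cv2.COLOR_RGB2HSV)[y0:y1,x0:x1]
    m=((h[...,2]>130)&(h[...,1]<50)).astype(np.uint8)
    m=cv2.morphologyEx(m,cv2.MORPH_CLOSE,np.ones((5,5)))
    cs,_=cv2.findContours(m,cv2.RETR_EXTERNAL,cv2.CHAIN_APPROX_NONE)
    return [(cv2.fitEllipse(c),cv2.contourArea(c)) for c in cs if 100<cv2.contourArea(c)<900]
def go(x,y,z=None,s=None):
    s=s or sensors.observe();p=s["eef_pos"];R=s["ee_rot"]
    d=np.array([x,y,p[2] if z is None else z])-p;return R.T@d/0.03
E
python3 - <<'E'
from h import *
P=[]
f=cv2.imread('pics/top0.png')[:,:,::-1].copy()
hsv=cv2.cvtColor(f,cv2.COLOR_RGB2HSV)
for u,v in((228,237),(275,251),(319,263)):
    b=(u-18,v-18,u+18,v+18)
    for e,a in lids("top",f,b):
        U,V=e[0][0]+b[0],e[0][1]+b[1];p=ray("top",U,V,.114)
        q=[ray("top",U+s*e[1][1]/2,V,.114) for s in(-1,1)];print((U,V),e[1],a,p,"diam",np.linalg.norm(q[0]-q[1]))
m=((hsv[...,2]<50)).astype(np.uint8);m[:195]=0;m[302:]=0;m[:,:190]=0;m[:,355:]=0
r=np.argwhere(m)[:,::-1].astype(np.float32);r=max(cv2.findContours(cv2.morphologyEx(m,cv2.MORPH_CLOSE,np.ones((9,9))),0,1)[0],key=cv2.contourArea)
b=cv2.boxPoints(cv2.minAreaRect(r));W=np.array([ray("top",*c,.004) for c in b]);print(W,np.linalg.norm(np.diff(W,axis=0),axis=1),W.mean(0))
# scene check
g=cv2.imread('pics/scene0.png')[:,:,::-1].copy()
for u,v in((308,157),(319,185),(331,217)):
    b=(u-14,v-9,u+14,v+9)
    for e,a in lids("scene",g,b):print("scene",e,ray("scene",e[0][0]+b[0],e[0][1]+b[1],.114))
for n,u,v in(("top",232,155),):print("mug",ray(n,u,v,.0))
E
```

```text
(227.4212703704834, 236.57341766357422) (22.778242111206055, 23.160795211791992) 412.0 [0.52239196 0.11927026 0.114     ] diam 0.05903729342750209
(274.8552417755127, 250.08710289001465) (22.783889770507812, 23.00218391418457) 409.5 [ 0.48599838 -0.00120478  0.114     ] diam 0.0586535317459594
(319.1022548675537, 263.21815490722656) (22.602182388305664, 22.96755599975586) 406.0 [ 0.45077723 -0.11336829  0.114     ] diam 0.05857952767380224
[[ 0.48026217  0.21828144  0.004     ]
 [ 0.61923733  0.17189361  0.004     ]
 [ 0.48916666 -0.20552235  0.004     ]
 [ 0.35167391 -0.15629613  0.004     ]] [0.14651254 0.39920068 0.1460393 ] [0.48508502 0.00708914 0.004     ]
scene ((12.194458961486816, 7.811844825744629), (18.1826114654541, 30.292516708374023), 86.63074493408203) [ 0.45317392 -0.11871987  0.114     ]
scene ((13.446759223937988, 7.2737250328063965), (18.496030807495117, 26.81683349609375), 93.1617660522461) [ 0.4833939  -0.00473853  0.114     ]
scene ((14.366703033447266, 7.362966537475586), (19.479766845703125, 26.751243591308594), 95.93826293945312) [0.51919881 0.11523578 0.114     ]
mug [7.54632486e-01 1.16858019e-01 2.22044605e-16]
```

Emit:
move_arm(moves=[{"fingers": 1, "tx": 0.7, "ty": -0.75, "yaw": -1}, {"fingers": 1, "tx": 0.8, "ty": -0.65, "yaw": -1}, {"fingers": 1, "tx": 0.85, "ty": -0.55, "yaw": -1}, {"fingers": 1, "tx": 0.9, "ty": -0.45, "yaw": -1}, {"fingers": 1, "tx": 0.95, "ty": -0.35, "yaw": -1}, {"fingers": 1, "tx": 1, "ty": -0.2, "yaw": -1}, {"fingers": 1, "tx": 1, "ty": -0.1, "yaw": -1}, {"fingers": 1, "tx": 1, "yaw": -1}])

```text
validation failed for argument at $.mo...
```

Emit:
move_arm(moves=[{"fingers": 1, "tx": 1, "ty": 0.15}, {"fingers": 1, "tx": 1, "ty": 0.15}, {"fingers": 1, "tx": 1, "ty": 0.15}, {"fingers": 1, "tx": 1, "ty": 0.15}, {"fingers": 1, "tx": 1, "ty": 0.15}, {"fingers": 1, "tx": 1, "ty": 0.15}, {"fingers": 1, "tx": 1, "ty": 0.15}, {"fingers": 1, "tx": 1, "ty": 0.15}])

```text
validation failed for argument at $.mo...
```

```bash
python3 -c "
from h import *
s=sensors.observe();print(s['t'],s['eef_pos'],np.degrees(np.arctan2(*s['ee_rot'][1::-1,1])),go(.5215,.118,s=s),s['joint_positions'])"
```

```text
0.1 [ 0.18804873 -0.59542755  0.23015246] -72.47741380538294 [ 17.75927785 -19.33087384   0.04024694] [-7.92972225e+01  3.05333382e+00  9.24875853e+01 -4.09638097e-04
  8.45676213e+01 -6.81975775e+00]
```

The calls were refused, perhaps because every field is required in each row. I'll send full rows.

Emit:
move_arm(moves=[{"fingers": 1, "tx": 0.7, "ty": -0.75, "tz": 0, "yaw": -1}, {"fingers": 1, "tx": 0.8, "ty": -0.65, "tz": 0, "yaw": -1}, {"fingers": 1, "tx": 0.85, "ty": -0.55, "tz": 0, "yaw": -1}, {"fingers": 1, "tx": 0.9, "ty": -0.45, "tz": 0, "yaw": -1}, {"fingers": 1, "tx": 0.95, "ty": -0.35, "tz": 0, "yaw": -1}, {"fingers": 1, "tx": 1, "ty": -0.2, "tz": 0, "yaw": -1}, {"fingers": 1, "tx": 1, "ty": -0.1, "tz": 0, "yaw": -1}, {"fingers": 1, "tx": 1, "ty": 0, "tz": 0, "yaw": -1}])

```text
t: 0.77
eef_pos: [0.2935, -0.3748, 0.2307]
ee_rot: [[0.295, 0.956, -0.0], [0.956, -0.295, 0.001], [0.001, -0.0, -1.0]]
wrist_force: [-0.1, -0.4, 0.2]
gripper_width: 1.002
```

Emit:
move_arm(moves=[{"fingers": 1, "tx": 1, "ty": 0.15, "tz": 0, "yaw": 0}, {"fingers": 1, "tx": 1, "ty": 0.15, "tz": 0, "yaw": 0}, {"fingers": 1, "tx": 1, "ty": 0.15, "tz": 0, "yaw": 0}, {"fingers": 1, "tx": 1, "ty": 0.15, "tz": 0, "yaw": 0}, {"fingers": 1, "tx": 1, "ty": 0.15, "tz": 0, "yaw": 0}, {"fingers": 1, "tx": 1, "ty": 0.15, "tz": 0, "yaw": 0}, {"fingers": 1, "tx": 1, "ty": 0.15, "tz": 0, "yaw": 0}, {"fingers": 1, "tx": 1, "ty": 0.15, "tz": 0, "yaw": 0}])

```text
t: 1.43
eef_pos: [0.3997, -0.1568, 0.2309]
ee_rot: [[0.3, 0.954, -0.0], [0.954, -0.3, 0.0], [0.0, -0.0, -1.0]]
wrist_force: [0.4, 1.2, 0.4]
gripper_width: 0.998
```

Emit:
move_arm(moves=[{"fingers": 1, "tx": 1, "ty": 0.15, "tz": 0, "yaw": 0}, {"fingers": 1, "tx": 1, "ty": 0.15, "tz": 0, "yaw": 0}, {"fingers": 1, "tx": 1, "ty": 0.15, "tz": 0, "yaw": 0}, {"fingers": 1, "tx": 1, "ty": 0.15, "tz": 0, "yaw": 0}, {"fingers": 1, "tx": 1, "ty": 0.15, "tz": 0, "yaw": 0}, {"fingers": 1, "tx": 1, "ty": 0.15, "tz": 0, "yaw": 0}, {"fingers": 1, "tx": 1, "ty": 0.15, "tz": 0, "yaw": 0}, {"fingers": 1, "tx": 0, "ty": 0, "tz": 0, "yaw": 0}])

```text
t: 2.1
eef_pos: [0.4935, 0.0363, 0.2307]
ee_rot: [[0.296, 0.955, -0.001], [0.955, -0.296, 0.002], [0.002, -0.001, -1.0]]
wrist_force: [0.3, 0.8, 0.3]
gripper_width: 0.998
```

```bash
python3 -c "
from h import *
s=sensors.observe();print(s['t'],s['eef_pos'],go(.5215,.118,s=s))"
```

```text
2.1 [0.49353077 0.03626467 0.23073411] [2.87835722 0.08481293 0.00485893]
```

Emit:
move_arm(moves=[{"fingers": 1, "tx": 1, "ty": 0, "tz": 0, "yaw": 0}, {"fingers": 1, "tx": 1, "ty": 0.1, "tz": 0, "yaw": 0}, {"fingers": 1, "tx": 0.9, "ty": 0, "tz": 0, "yaw": 0}, {"fingers": 1, "tx": 0, "ty": 0, "tz": 1, "yaw": 0}, {"fingers": 1, "tx": 0, "ty": 0, "tz": 0.8, "yaw": 0}, {"fingers": 1, "tx": 0, "ty": 0, "tz": 0, "yaw": 0}, {"fingers": 1, "tx": 0, "ty": 0, "tz": 0, "yaw": 0}])

```text
t: 2.68
eef_pos: [0.5203, 0.1142, 0.1755]
ee_rot: [[0.301, 0.954, -0.004], [0.954, -0.301, -0.001], [-0.002, -0.004, -1.0]]
wrist_force: [0.8, -0.7, -0.1]
gripper_width: 1.0
```

```bash
python3 -c "
from h import *
s=sensors.observe();print(s['t'],s['eef_pos'],go(.5215,.118,.055,s=s))
f=cams.grab_frame('scene');f=cv2.resize(f[100:300,220:440],None,fx=3,fy=3);cv2.imwrite('pics/a.png',f[:,:,::-1])"
```

```text
2.6833 [0.52025128 0.11415248 0.17545173] [0.1421495  0.01754305 4.01476692]
```

View pics/a.png

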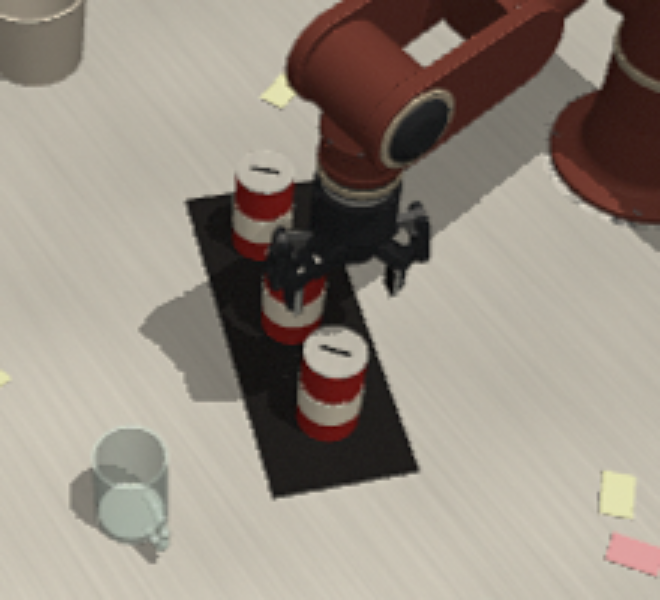

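The crop shows the jaws astride the row, with the tips at about (292,305) and (395,290). They sit over the left tin once height parallax is allowed for, since the projected TCP matches. Nothing is touching yet, so I'm descending and closing.

Emit:
move_arm(moves=[{"fingers": 1, "tx": 0.1, "ty": 0, "tz": 0.8, "yaw": 0}, {"fingers": 1, "tx": 0, "ty": 0, "tz": 0.8, "yaw": 0}, {"fingers": 1, "tx": 0, "ty": 0, "tz": 0.8, "yaw": 0}, {"fingers": 1, "tx": 0, "ty": 0, "tz": 0.8, "yaw": 0}, {"fingers": 1, "tx": 0, "ty": 0, "tz": 0.8, "yaw": 0}, {"fingers": 1, "tx": 0, "ty": 0, "tz": 0, "yaw": 0}, {"fingers": 1, "tx": 0, "ty": 0, "tz": 0, "yaw": 0}, {"fingers": 1, "tx": 0, "ty": 0, "tz": 0, "yaw": 0}])

```text
t: 3.4
eef_pos: [0.5245, 0.1173, 0.06]
ee_rot: [[0.301, 0.954, 0.004], [0.954, -0.301, 0.0], [0.002, 0.004, -1.0]]
wrist_force: [-0.2, 0.2, -0.0]
gripper_width: 1.0
```

Emit:
move_arm(moves=[{"fingers": -1, "tx": 0, "ty": 0, "tz": 0, "yaw": 0}, {"fingers": -1, "tx": 0, "ty": 0, "tz": 0, "yaw": 0}, {"fingers": -1, "tx": 0, "ty": 0, "tz": 0, "yaw": 0}, {"fingers": -1, "tx": 0, "ty": 0, "tz": 0, "yaw": 0}, {"fingers": -1, "tx": 0, "ty": 0, "tz": 0, "yaw": 0}, {"fingers": -1, "tx": 0, "ty": 0, "tz": 0, "yaw": 0}, {"fingers": -1, "tx": 0, "ty": 0, "tz": 0, "yaw": 0}, {"fingers": -1, "tx": 0, "ty": 0, "tz": 0, "yaw": 0}])

```text
t: 4.07
eef_pos: [0.5239, 0.1177, 0.06]
ee_rot: [[0.3, 0.954, 0.003], [0.954, -0.3, 0.0], [0.001, 0.002, -1.0]]
wrist_force: [-1.3, 0.5, 6.8]
gripper_width: 0.702
```

Emit:
move_arm(moves=[{"fingers": -1, "tx": 0, "ty": 0, "tz": -0.1, "yaw": 0}, {"fingers": -1, "tx": 0, "ty": 0, "tz": -0.3, "yaw": 0}, {"fingers": -1, "tx": 0, "ty": 0, "tz": -0.4, "yaw": 0}, {"fingers": -1, "tx": 0, "ty": 0, "tz": -0.4, "yaw": 0}, {"fingers": -1, "tx": 0, "ty": 0, "tz": -0.4, "yaw": 0}, {"fingers": -1, "tx": 0, "ty": 0, "tz": -0.4, "yaw": 0}, {"fingers": -1, "tx": 0, "ty": 0, "tz": -0.3, "yaw": 0}, {"fingers": -1, "tx": 0, "ty": 0, "tz": -0.1, "yaw": 0}])

```text
t: 4.73
eef_pos: [0.524, 0.1176, 0.1322]
ee_rot: [[0.3, 0.954, 0.004], [0.954, -0.3, 0.0], [0.002, 0.004, -1.0]]
wrist_force: [0.0, -0.1, -2.2]
gripper_width: 0.703
```

Emit:
move_arm(moves=[{"fingers": -1, "tx": 0, "ty": 0, "tz": 0, "yaw": 0}, {"fingers": -1, "tx": 0, "ty": 0, "tz": 0, "yaw": 0}, {"fingers": -1, "tx": 0, "ty": 0, "tz": 0, "yaw": 0}, {"fingers": -1, "tx": 0, "ty": 0, "tz": 0, "yaw": 0}, {"fingers": -1, "tx": 0, "ty": 0, "tz": 0, "yaw": 0}, {"fingers": -1, "tx": 0, "ty": 0, "tz": 0, "yaw": 0}, {"fingers": -1, "tx": 0, "ty": 0, "tz": 0, "yaw": 0}, {"fingers": -1, "tx": 0, "ty": 0, "tz": 0, "yaw": 0}])

```text
t: 5.4
eef_pos: [0.5225, 0.1174, 0.1291]
ee_rot: [[0.3, 0.954, -0.0], [0.954, -0.3, -0.0], [-0.0, -0.0, -1.0]]
wrist_force: [0.4, -0.5, -2.1]
gripper_width: 0.71
```

```bash
python3 -c "
from h import *
s=sensors.observe();print(s)
f=cams.grab_frame('scene');print(sensors.observe()['wrist_force']);f=cv2.resize(f[100:300,220:440],None,fx=3,fy=3);cv2.imwrite('pics/b.png',f[:,:,::-1])"
```

```text
{'t': 5.4, 'joint_positions': array([ 4.70233062e+00, -4.29462462e+00,  1.09732930e+02,  1.30852650e-03,
        7.45842380e+01,  2.21780187e+01]), 'joint_velocities': array([-0.03918599, -0.10592624, -0.11841417, -0.15686625,  0.0915622 ,
       -0.00131619]), 'joint_torque': array([ 5.11202561e-04, -3.27083588e+01, -3.60747814e+01, -1.36670773e-03,
        5.06447381e-03,  6.53988756e-07]), 'eef_pos': array([0.52250839, 0.11743618, 0.12910009]), 'ee_rot': array([[ 3.00306857e-01,  9.53842564e-01, -3.93942604e-04],
       [ 9.53842636e-01, -3.00306885e-01, -1.03133201e-05],
       [-1.28140960e-04, -3.72662091e-04, -9.99999922e-01]]), 'wrist_force': array([ 0.38717939, -0.52699833, -2.11219503]), 'torque': array([-0.02679887,  0.00762753,  0.01660238]), 'gripper_width': 0.7096049919747216}
[-0.44528849 -0.28947916 -2.47088911]
```

View pics/b.png

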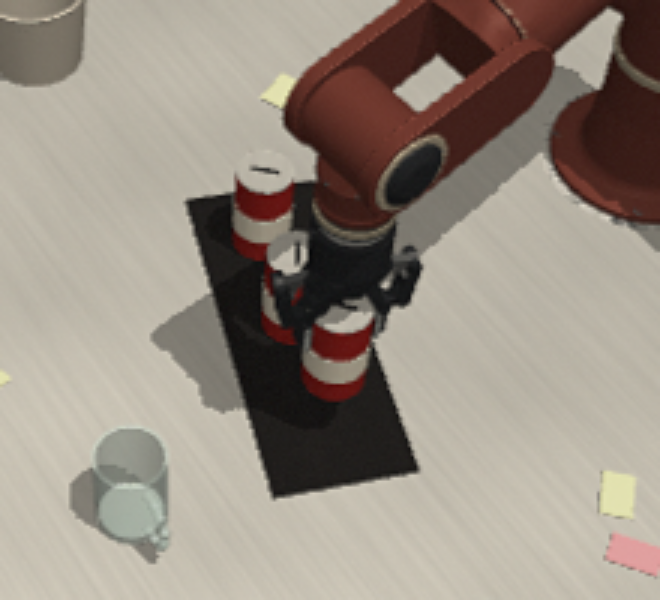

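The left tin is lifted clear and upright, with its base at about (335,395) in the crop. It weighs about 2.2 N, so it is a light one. Setting it down.

Emit:
move_arm(moves=[{"fingers": -1, "tx": 0, "ty": 0, "tz": 0.2, "yaw": 0}, {"fingers": -1, "tx": 0, "ty": 0, "tz": 0.4, "yaw": 0}, {"fingers": -1, "tx": 0, "ty": 0, "tz": 0.5, "yaw": 0}, {"fingers": -1, "tx": 0, "ty": 0, "tz": 0.4, "yaw": 0}, {"fingers": -1, "tx": 0, "ty": 0, "tz": 0.3, "yaw": 0}, {"fingers": -1, "tx": 0, "ty": 0, "tz": 0.2, "yaw": 0}, {"fingers": -1, "tx": 0, "ty": 0, "tz": 0.1, "yaw": 0}, {"fingers": -1, "tx": 0, "ty": 0, "tz": 0, "yaw": 0}])

```text
t: 6.12
eef_pos: [0.5221, 0.1174, 0.0653]
ee_rot: [[0.3, 0.954, -0.002], [0.954, -0.3, -0.0], [-0.001, -0.001, -1.0]]
wrist_force: [-0.5, 0.2, -3.1]
gripper_width: 0.707
```

Emit:
move_arm(moves=[{"fingers": -1, "tx": 0, "ty": 0, "tz": 0.05, "yaw": 0}, {"fingers": -1, "tx": 0, "ty": 0, "tz": 0.05, "yaw": 0}, {"fingers": -1, "tx": 0, "ty": 0, "tz": 0, "yaw": 0}, {"fingers": -1, "tx": 0, "ty": 0, "tz": 0, "yaw": 0}])

```text
t: 6.45
eef_pos: [0.5229, 0.1175, 0.0638]
ee_rot: [[0.3, 0.954, 0.001], [0.954, -0.3, 0.0], [0.0, 0.001, -1.0]]
wrist_force: [0.1, 0.4, -2.7]
gripper_width: 0.708
```

Emit:
move_arm(moves=[{"fingers": -1, "tx": 0, "ty": 0, "tz": 0.03, "yaw": 0}, {"fingers": -1, "tx": 0, "ty": 0, "tz": 0.03, "yaw": 0}, {"fingers": -1, "tx": 0, "ty": 0, "tz": 0.03, "yaw": 0}, {"fingers": -1, "tx": 0, "ty": 0, "tz": 0.03, "yaw": 0}, {"fingers": -1, "tx": 0, "ty": 0, "tz": 0, "yaw": 0}, {"fingers": -1, "tx": 0, "ty": 0, "tz": 0, "yaw": 0}])

```text
t: 6.95
eef_pos: [0.5227, 0.1175, 0.0601]
ee_rot: [[0.3, 0.954, 0.0], [0.954, -0.3, 0.0], [0.0, 0.0, -1.0]]
wrist_force: [-1.4, -0.3, 2.9]
gripper_width: 0.71
```

Contact: the wrist force changed to +2.9 N. Releasing, then rising to clear the lids.

Emit:
move_arm(moves=[{"fingers": 0.6, "tx": 0, "ty": 0, "tz": 0, "yaw": 0}, {"fingers": 1, "tx": 0, "ty": 0, "tz": 0, "yaw": 0}, {"fingers": 1, "tx": 0, "ty": 0, "tz": 0, "yaw": 0}, {"fingers": 1, "tx": 0, "ty": 0, "tz": 0, "yaw": 0}, {"fingers": 1, "tx": 0, "ty": 0, "tz": 0, "yaw": 0}, {"fingers": 1, "tx": 0, "ty": 0, "tz": 0, "yaw": 0}])

```text
t: 7.45
eef_pos: [0.5227, 0.1174, 0.0597]
ee_rot: [[0.3, 0.954, 0.0], [0.954, -0.3, 0.0], [0.0, 0.0, -1.0]]
wrist_force: [-0.1, 0.3, 0.6]
gripper_width: 0.997
```

Emit:
move_arm(moves=[{"fingers": 1, "tx": 0, "ty": 0, "tz": -0.4, "yaw": 0}, {"fingers": 1, "tx": 0, "ty": 0, "tz": -0.8, "yaw": 0}, {"fingers": 1, "tx": 0, "ty": 0, "tz": -0.8, "yaw": 0}, {"fingers": 1, "tx": 0, "ty": 0, "tz": -0.8, "yaw": 0}, {"fingers": 1, "tx": 0, "ty": 0, "tz": -0.8, "yaw": 0}, {"fingers": 1, "tx": 0, "ty": 0, "tz": -0.4, "yaw": 0}, {"fingers": 1, "tx": 0, "ty": 0, "tz": 0, "yaw": 0}, {"fingers": 1, "tx": 0, "ty": 0, "tz": 0, "yaw": 0}])

```text
t: 8.12
eef_pos: [0.5229, 0.1175, 0.1803]
ee_rot: [[0.3, 0.954, 0.001], [0.954, -0.3, 0.0], [0.001, 0.001, -1.0]]
wrist_force: [0.6, 0.6, -0.9]
gripper_width: 0.997
```

```bash
python3 -c "
from h import *
s=sensors.observe();print(s['t'],s['eef_pos'],go(.4847,-.002,.06,s=s),s['wrist_force'])
f=cams.grab_frame('scene');f=cv2.resize(f[100:300,220:440],None,fx=3,fy=3);cv2.imwrite('pics/c.png',f[:,:,::-1])"
```

```text
8.1167 [0.52289536 0.11746392 0.180285  ] [-4.18295026 -0.02410987  4.00709176] [ 0.58673297  0.55640112 -0.86831629]
```

View pics/c.png

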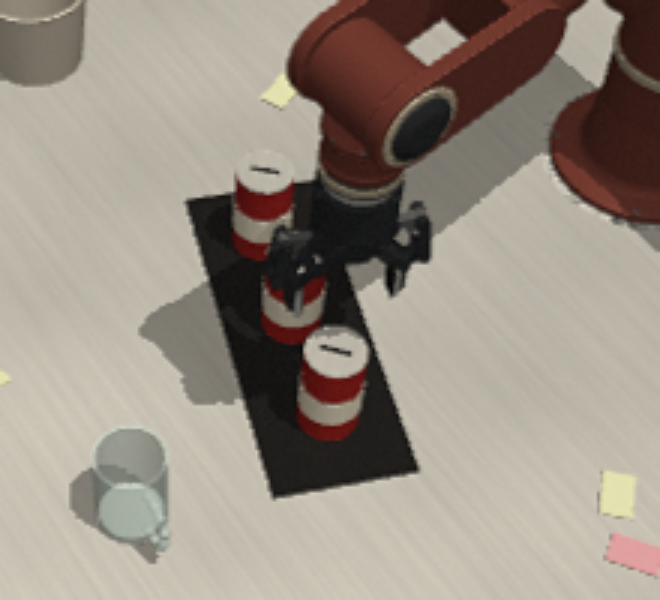

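The left tin is upright in its original place (lid at (335,348) in the crop), and the gripper is clear. On to the middle tin.

Emit:
move_arm(moves=[{"fingers": 1, "tx": -0.6, "ty": 0, "tz": 0, "yaw": 0}, {"fingers": 1, "tx": -1, "ty": 0, "tz": 0, "yaw": 0}, {"fingers": 1, "tx": -1, "ty": 0, "tz": 0, "yaw": 0}, {"fingers": 1, "tx": -1, "ty": 0, "tz": 0, "yaw": 0}, {"fingers": 1, "tx": -0.6, "ty": 0, "tz": 0, "yaw": 0}, {"fingers": 1, "tx": 0, "ty": 0, "tz": 0, "yaw": 0}, {"fingers": 1, "tx": 0, "ty": 0, "tz": 0, "yaw": 0}, {"fingers": 1, "tx": 0, "ty": 0, "tz": 0, "yaw": 0}])

```text
t: 8.83
eef_pos: [0.4842, -0.0022, 0.1783]
ee_rot: [[0.3, 0.954, -0.002], [0.954, -0.3, 0.001], [0.0, -0.002, -1.0]]
wrist_force: [0.0, 0.6, -0.8]
gripper_width: 1.001
```

Emit:
move_arm(moves=[{"fingers": 1, "tx": 0, "ty": 0, "tz": 0.8, "yaw": 0}, {"fingers": 1, "tx": 0, "ty": 0, "tz": 0.8, "yaw": 0}, {"fingers": 1, "tx": 0, "ty": 0, "tz": 0.8, "yaw": 0}, {"fingers": 1, "tx": 0, "ty": 0, "tz": 0.8, "yaw": 0}, {"fingers": 1, "tx": 0, "ty": 0, "tz": 0.8, "yaw": 0}, {"fingers": 1, "tx": 0, "ty": 0, "tz": 0, "yaw": 0}, {"fingers": 1, "tx": 0, "ty": 0, "tz": 0, "yaw": 0}, {"fingers": 1, "tx": 0, "ty": 0, "tz": 0, "yaw": 0}])

```text
t: 9.5
eef_pos: [0.4856, -0.0022, 0.0607]
ee_rot: [[0.299, 0.954, 0.001], [0.954, -0.299, -0.0], [0.0, 0.001, -1.0]]
wrist_force: [-0.2, -0.4, -0.2]
gripper_width: 0.999
```

Emit:
move_arm(moves=[{"fingers": -1, "tx": 0, "ty": 0, "tz": 0, "yaw": 0}, {"fingers": -1, "tx": 0, "ty": 0, "tz": 0, "yaw": 0}, {"fingers": -1, "tx": 0, "ty": 0, "tz": 0, "yaw": 0}, {"fingers": -1, "tx": 0, "ty": 0, "tz": 0, "yaw": 0}, {"fingers": -1, "tx": 0, "ty": 0, "tz": 0, "yaw": 0}, {"fingers": -1, "tx": 0, "ty": 0, "tz": 0, "yaw": 0}, {"fingers": -1, "tx": 0, "ty": 0, "tz": 0, "yaw": 0}, {"fingers": -1, "tx": 0, "ty": 0, "tz": 0, "yaw": 0}])

```text
t: 10.17
eef_pos: [0.4863, -0.0029, 0.0618]
ee_rot: [[0.3, 0.954, 0.003], [0.954, -0.3, -0.0], [0.001, 0.003, -1.0]]
wrist_force: [-0.1, 0.3, 5.5]
gripper_width: 0.7
```

Emit:
move_arm(moves=[{"fingers": -1, "tx": 0, "ty": 0, "tz": -0.1, "yaw": 0}, {"fingers": -1, "tx": 0, "ty": 0, "tz": -0.3, "yaw": 0}, {"fingers": -1, "tx": 0, "ty": 0, "tz": -0.4, "yaw": 0}, {"fingers": -1, "tx": 0, "ty": 0, "tz": -0.4, "yaw": 0}, {"fingers": -1, "tx": 0, "ty": 0, "tz": -0.4, "yaw": 0}, {"fingers": -1, "tx": 0, "ty": 0, "tz": -0.4, "yaw": 0}, {"fingers": -1, "tx": 0, "ty": 0, "tz": -0.3, "yaw": 0}, {"fingers": -1, "tx": 0, "ty": 0, "tz": -0.1, "yaw": 0}])

```text
t: 10.83
eef_pos: [0.4861, -0.003, 0.1345]
ee_rot: [[0.3, 0.954, 0.004], [0.954, -0.3, -0.001], [0.001, 0.004, -1.0]]
wrist_force: [0.0, -0.6, -1.6]
gripper_width: 0.701
```

Emit:
move_arm(moves=[{"fingers": -1, "tx": 0, "ty": 0, "tz": 0, "yaw": 0}, {"fingers": -1, "tx": 0, "ty": 0, "tz": 0, "yaw": 0}, {"fingers": -1, "tx": 0, "ty": 0, "tz": 0, "yaw": 0}, {"fingers": -1, "tx": 0, "ty": 0, "tz": 0, "yaw": 0}, {"fingers": -1, "tx": 0, "ty": 0, "tz": 0, "yaw": 0}, {"fingers": -1, "tx": 0, "ty": 0, "tz": 0, "yaw": 0}, {"fingers": -1, "tx": 0, "ty": 0, "tz": 0, "yaw": 0}, {"fingers": -1, "tx": 0, "ty": 0, "tz": 0, "yaw": 0}])

```text
t: 11.5
eef_pos: [0.4847, -0.0027, 0.1315]
ee_rot: [[0.3, 0.954, -0.0], [0.954, -0.3, 0.0], [-0.0, -0.0, -1.0]]
wrist_force: [0.3, -0.9, -2.1]
gripper_width: 0.7
```

```bash
python3 -c "
from h import *
s=sensors.observe();print(s['t'],s['eef_pos'],s['wrist_force'],s['torque'])
f=cams.grab_frame('scene');print(sensors.observe()['wrist_force']);f=cv2.resize(f[100:300,220:440],None,fx=3,fy=3);cv2.imwrite('pics/d.png',f[:,:,::-1])"
```

```text
11.5 [ 0.48468255 -0.00274781  0.13151713] [ 0.2946762  -0.90330841 -2.08381793] [-0.00567356  0.01258527  0.03792331]
[ 0.0083489  -0.3231564  -1.23085771]
```

View pics/d.png

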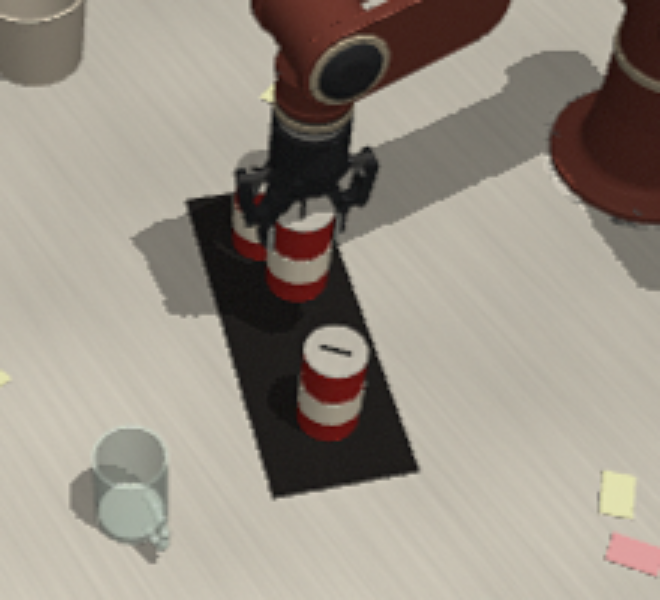

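The middle tin is up and upright, with its base at about (298,290) in the crop. It weighs about 1.7 N, also light. Setting it down the same way.

Emit:
move_arm(moves=[{"fingers": -1, "tx": 0, "ty": 0, "tz": 0.2, "yaw": 0}, {"fingers": -1, "tx": 0, "ty": 0, "tz": 0.4, "yaw": 0}, {"fingers": -1, "tx": 0, "ty": 0, "tz": 0.5, "yaw": 0}, {"fingers": -1, "tx": 0, "ty": 0, "tz": 0.4, "yaw": 0}, {"fingers": -1, "tx": 0, "ty": 0, "tz": 0.3, "yaw": 0}, {"fingers": -1, "tx": 0, "ty": 0, "tz": 0.2, "yaw": 0}, {"fingers": -1, "tx": 0, "ty": 0, "tz": 0.1, "yaw": 0}, {"fingers": -1, "tx": 0, "ty": 0, "tz": 0.05, "yaw": 0}])

```text
t: 12.22
eef_pos: [0.4845, -0.0027, 0.0665]
ee_rot: [[0.3, 0.954, -0.001], [0.954, -0.3, 0.0], [-0.0, -0.001, -1.0]]
wrist_force: [-0.0, 0.2, -1.2]
gripper_width: 0.696
```

Emit:
move_arm(moves=[{"fingers": -1, "tx": 0, "ty": 0, "tz": 0.05, "yaw": 0}, {"fingers": -1, "tx": 0, "ty": 0, "tz": 0.03, "yaw": 0}, {"fingers": -1, "tx": 0, "ty": 0, "tz": 0.03, "yaw": 0}, {"fingers": -1, "tx": 0, "ty": 0, "tz": 0.03, "yaw": 0}, {"fingers": -1, "tx": 0, "ty": 0, "tz": 0.03, "yaw": 0}, {"fingers": -1, "tx": 0, "ty": 0, "tz": 0, "yaw": 0}, {"fingers": -1, "tx": 0, "ty": 0, "tz": 0, "yaw": 0}, {"fingers": -1, "tx": 0, "ty": 0, "tz": 0, "yaw": 0}])

```text
t: 12.88
eef_pos: [0.4848, -0.0028, 0.0622]
ee_rot: [[0.3, 0.954, 0.0], [0.954, -0.3, -0.0], [0.0, 0.0, -1.0]]
wrist_force: [-0.3, -0.4, -1.5]
gripper_width: 0.697
```

Emit:
move_arm(moves=[{"fingers": -1, "tx": 0, "ty": 0, "tz": 0.03, "yaw": 0}, {"fingers": -1, "tx": 0, "ty": 0, "tz": 0, "yaw": 0}, {"fingers": -1, "tx": 0, "ty": 0, "tz": 0, "yaw": 0}])

```text
t: 13.13
eef_pos: [0.485, -0.0028, 0.0619]
ee_rot: [[0.3, 0.954, 0.0], [0.954, -0.3, -0.0], [-0.0, 0.0, -1.0]]
wrist_force: [-2.1, -0.3, 3.2]
gripper_width: 0.699
```

Contact again (+3.2 N). Releasing, rising and going to the right tin.

Emit:
move_arm(moves=[{"fingers": 0.6, "tx": 0, "ty": 0, "tz": 0, "yaw": 0}, {"fingers": 1, "tx": 0, "ty": 0, "tz": 0, "yaw": 0}, {"fingers": 1, "tx": 0, "ty": 0, "tz": 0, "yaw": 0}, {"fingers": 1, "tx": 0, "ty": 0, "tz": 0, "yaw": 0}, {"fingers": 1, "tx": 0, "ty": 0, "tz": 0, "yaw": 0}, {"fingers": 1, "tx": 0, "ty": 0, "tz": 0, "yaw": 0}])

```text
t: 13.63
eef_pos: [0.4848, -0.0027, 0.0611]
ee_rot: [[0.3, 0.954, 0.0], [0.954, -0.3, 0.0], [0.0, 0.0, -1.0]]
wrist_force: [-0.2, -0.2, -0.6]
gripper_width: 0.997
```

Emit:
move_arm(moves=[{"fingers": 1, "tx": 0, "ty": 0, "tz": -0.4, "yaw": 0}, {"fingers": 1, "tx": 0, "ty": 0, "tz": -0.8, "yaw": 0}, {"fingers": 1, "tx": 0, "ty": 0, "tz": -0.8, "yaw": 0}, {"fingers": 1, "tx": 0, "ty": 0, "tz": -0.8, "yaw": 0}, {"fingers": 1, "tx": 0, "ty": 0, "tz": -0.8, "yaw": 0}, {"fingers": 1, "tx": 0, "ty": 0, "tz": -0.4, "yaw": 0}, {"fingers": 1, "tx": 0, "ty": 0, "tz": 0, "yaw": 0}, {"fingers": 1, "tx": 0, "ty": 0, "tz": 0, "yaw": 0}])

```text
t: 14.3
eef_pos: [0.485, -0.0028, 0.1817]
ee_rot: [[0.3, 0.954, 0.001], [0.954, -0.3, -0.0], [0.0, 0.001, -1.0]]
wrist_force: [-0.6, -0.4, -0.0]
gripper_width: 0.997
```

```bash
python3 -c "
from h import *
s=sensors.observe();print(s['t'],s['eef_pos'],go(.4515,-.1155,.06,s=s),s['wrist_force'])"
```

```text
14.3 [ 0.4850328  -0.00280712  0.18170787] [-3.9195632   0.05648307  4.05618726] [-0.62073957 -0.35145568 -0.04589017]
```

Emit:
move_arm(moves=[{"fingers": 1, "tx": -0.6, "ty": 0, "tz": 0, "yaw": 0}, {"fingers": 1, "tx": -1, "ty": 0.05, "tz": 0, "yaw": 0}, {"fingers": 1, "tx": -1, "ty": 0, "tz": 0, "yaw": 0}, {"fingers": 1, "tx": -0.8, "ty": 0, "tz": 0, "yaw": 0}, {"fingers": 1, "tx": -0.5, "ty": 0, "tz": 0, "yaw": 0}, {"fingers": 1, "tx": 0, "ty": 0, "tz": 0, "yaw": 0}, {"fingers": 1, "tx": 0, "ty": 0, "tz": 0, "yaw": 0}, {"fingers": 1, "tx": 0, "ty": 0, "tz": 0, "yaw": 0}])

```text
t: 14.97
eef_pos: [0.4505, -0.1141, 0.1797]
ee_rot: [[0.3, 0.954, -0.002], [0.954, -0.3, 0.001], [0.001, -0.003, -1.0]]
wrist_force: [0.9, -0.9, 0.3]
gripper_width: 0.999
```

Emit:
move_arm(moves=[{"fingers": 1, "tx": 0, "ty": 0, "tz": 0.8, "yaw": 0}, {"fingers": 1, "tx": 0, "ty": 0, "tz": 0.8, "yaw": 0}, {"fingers": 1, "tx": 0, "ty": 0, "tz": 0.8, "yaw": 0}, {"fingers": 1, "tx": 0, "ty": 0, "tz": 0.8, "yaw": 0}, {"fingers": 1, "tx": 0, "ty": 0, "tz": 0.8, "yaw": 0}, {"fingers": 1, "tx": 0, "ty": 0, "tz": 0, "yaw": 0}, {"fingers": 1, "tx": 0, "ty": 0, "tz": 0, "yaw": 0}, {"fingers": 1, "tx": 0, "ty": 0, "tz": 0, "yaw": 0}])

```text
t: 15.63
eef_pos: [0.4519, -0.1145, 0.0623]
ee_rot: [[0.299, 0.954, 0.001], [0.954, -0.299, -0.0], [0.0, 0.001, -1.0]]
wrist_force: [0.5, 0.8, 0.1]
gripper_width: 0.998
```

Emit:
move_arm(moves=[{"fingers": -1, "tx": 0, "ty": 0, "tz": 0, "yaw": 0}, {"fingers": -1, "tx": 0, "ty": 0, "tz": 0, "yaw": 0}, {"fingers": -1, "tx": 0, "ty": 0, "tz": 0, "yaw": 0}, {"fingers": -1, "tx": 0, "ty": 0, "tz": 0, "yaw": 0}, {"fingers": -1, "tx": 0, "ty": 0, "tz": 0, "yaw": 0}, {"fingers": -1, "tx": 0, "ty": 0, "tz": 0, "yaw": 0}, {"fingers": -1, "tx": 0, "ty": 0, "tz": 0, "yaw": 0}, {"fingers": -1, "tx": 0, "ty": 0, "tz": 0, "yaw": 0}])

```text
t: 16.3
eef_pos: [0.452, -0.1151, 0.0636]
ee_rot: [[0.3, 0.954, 0.002], [0.954, -0.3, -0.001], [-0.0, 0.002, -1.0]]
wrist_force: [-2.5, 2.6, 6.7]
gripper_width: 0.716
```

Emit:
move_arm(moves=[{"fingers": -1, "tx": 0, "ty": 0, "tz": -0.1, "yaw": 0}, {"fingers": -1, "tx": 0, "ty": 0, "tz": -0.3, "yaw": 0}, {"fingers": -1, "tx": 0, "ty": 0, "tz": -0.4, "yaw": 0}, {"fingers": -1, "tx": 0, "ty": 0, "tz": -0.4, "yaw": 0}, {"fingers": -1, "tx": 0, "ty": 0, "tz": -0.4, "yaw": 0}, {"fingers": -1, "tx": 0, "ty": 0, "tz": -0.4, "yaw": 0}, {"fingers": -1, "tx": 0, "ty": 0, "tz": -0.3, "yaw": 0}, {"fingers": -1, "tx": 0, "ty": 0, "tz": -0.1, "yaw": 0}])

```text
t: 16.97
eef_pos: [0.4524, -0.1154, 0.136]
ee_rot: [[0.3, 0.954, 0.004], [0.954, -0.3, -0.002], [-0.0, 0.004, -1.0]]
wrist_force: [-0.0, 0.6, -5.3]
gripper_width: 0.72
```

Emit:
move_arm(moves=[{"fingers": -1, "tx": 0, "ty": 0, "tz": 0, "yaw": 0}, {"fingers": -1, "tx": 0, "ty": 0, "tz": 0, "yaw": 0}, {"fingers": -1, "tx": 0, "ty": 0, "tz": 0, "yaw": 0}, {"fingers": -1, "tx": 0, "ty": 0, "tz": 0, "yaw": 0}, {"fingers": -1, "tx": 0, "ty": 0, "tz": 0, "yaw": 0}, {"fingers": -1, "tx": 0, "ty": 0, "tz": 0, "yaw": 0}, {"fingers": -1, "tx": 0, "ty": 0, "tz": 0, "yaw": 0}, {"fingers": -1, "tx": 0, "ty": 0, "tz": 0, "yaw": 0}])

```text
t: 17.63
eef_pos: [0.451, -0.1148, 0.133]
ee_rot: [[0.3, 0.954, -0.0], [0.954, -0.3, 0.0], [0.0, -0.0, -1.0]]
wrist_force: [0.8, 0.2, -6.5]
gripper_width: 0.714
```

The right tin weighs about 6 N, so it is clearly the heaviest. Its underside is now at about 0.074 m; raising it 90 mm more.

Emit:
move_arm(moves=[{"fingers": -1, "tx": 0, "ty": 0, "tz": -0.2, "yaw": 0}, {"fingers": -1, "tx": 0, "ty": 0, "tz": -0.4, "yaw": 0}, {"fingers": -1, "tx": 0, "ty": 0, "tz": -0.6, "yaw": 0}, {"fingers": -1, "tx": 0, "ty": 0, "tz": -0.6, "yaw": 0}, {"fingers": -1, "tx": 0, "ty": 0, "tz": -0.5, "yaw": 0}, {"fingers": -1, "tx": 0, "ty": 0, "tz": -0.4, "yaw": 0}, {"fingers": -1, "tx": 0, "ty": 0, "tz": -0.2, "yaw": 0}, {"fingers": -1, "tx": 0, "ty": 0, "tz": -0.1, "yaw": 0}])

```text
t: 18.3
eef_pos: [0.4517, -0.1151, 0.2251]
ee_rot: [[0.3, 0.954, 0.003], [0.954, -0.3, -0.001], [-0.0, 0.003, -1.0]]
wrist_force: [-0.2, 0.3, -6.4]
gripper_width: 0.715
```

Emit:
move_arm(moves=[{"fingers": -1, "tx": 0, "ty": 0, "tz": 0, "yaw": 0}, {"fingers": -1, "tx": 0, "ty": 0, "tz": 0, "yaw": 0}, {"fingers": -1, "tx": 0, "ty": 0, "tz": 0, "yaw": 0}, {"fingers": -1, "tx": 0, "ty": 0, "tz": 0, "yaw": 0}, {"fingers": -1, "tx": 0, "ty": 0, "tz": 0, "yaw": 0}, {"fingers": -1, "tx": 0, "ty": 0, "tz": 0, "yaw": 0}, {"fingers": -1, "tx": 0, "ty": 0, "tz": 0, "yaw": 0}, {"fingers": -1, "tx": 0, "ty": 0, "tz": 0, "yaw": 0}])

```text
t: 18.97
eef_pos: [0.451, -0.1148, 0.2231]
ee_rot: [[0.3, 0.954, -0.0], [0.954, -0.3, 0.0], [0.0, -0.0, -1.0]]
wrist_force: [-0.8, -0.6, -6.3]
gripper_width: 0.715
```

```bash
python3 -c "
from h import *
s=sensors.observe();print(s['t'],s['eef_pos'],s['wrist_force'],s['torque'],s['gripper_width'],abs(s['joint_velocities']).max())
f=cams.grab_frame('scene');m=cams.camera_model('scene')
for z in(.12,.162):
  c=m['K']@(m['R']@np.array([.451,-.115,z])+m['t']);print('expected base px in crop',(c[:2]/c[2]-[200,60])*2.5)
f=cv2.resize(f[60:300,200:460],None,fx=2.5,fy=2.5);cv2.imwrite('pics/e.png',f[:,:,::-1])"
```

```text
18.9667 [ 0.45101402 -0.11477211  0.22305093] [-0.75711782 -0.63371918 -6.30128825] [-0.02677695  0.03169735  0.00517259] 0.7154279052900101 0.18564656742472233
expected base px in crop [268.78963654 237.41906986]
expected base px in crop [270.4507405  213.65193704]
```

View pics/e.png

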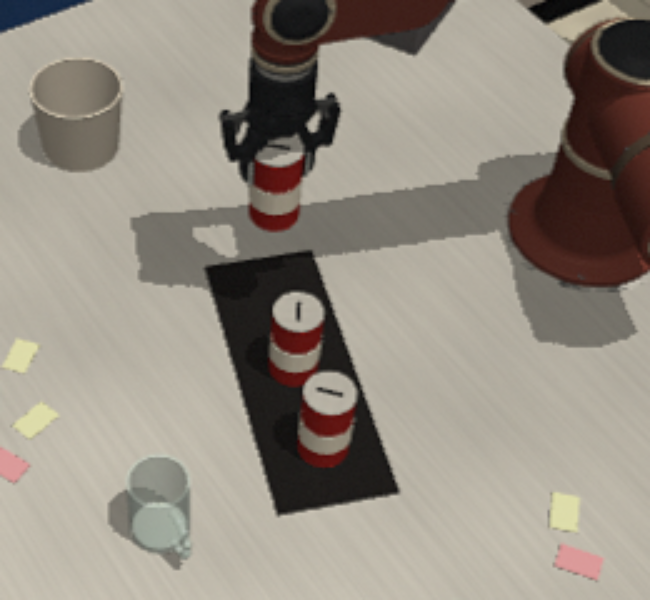

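The right tin is held upright and still. Its base rim is at about (274,228) in the crop, which fits an underside near 0.16 m. The other two stand on the mat at (298,340) and (328,420).

```bash
python3 -c "
from bench import job;print(job.finish_job())"
```

```text
the job is handed in; nothing more can be done
None
```

The right tin is the heaviest, and I handed the job in at about 19 s with the arm still holding it up.

| Tin | Wrist force while lifted about 7 cm | Approximate mass |
|---|---|---|
| Left | 2.2 N | 0.22 kg |
| Middle | 1.2–2.1 N (noisy readings) | 0.17 kg |
| Right | 6.3 N | 0.64 kg |

I hefted them in order from left to right. The left and middle tins went back on the mat gently, with the wrist force at touchdown only about 3 N.

**Last checks:** the right tin hung upright and still with its underside at about 0.16 m, and the final picture agreed with that height. The left and middle tins were standing on the mat. The mug and tub looked undisturbed; the bottle was out of frame, but the arm never went near it. No check failed. My first two move calls were refused because I left fields out of the rows, and they moved nothing.

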